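Show the ringed pins under the inspection pointer, then hold the tray clamp open

TASK

I am rechecking this tray of contact pins before it comes off the inspection stage. Keeping the tray clamped, slide the stage (it has a black knob for this) to bring the yellow-ringed pin under the pointer tip and stop there for about a second, then do the same with the red-ringed pin (the blue one is already cleared). Then pull the orange handle of the spring clamp until its red line meets the green mark and keep hold of it there, so that I can slide the tray out: finish while still holding it; leave the tray, its rings, the pointer and everything else on the bench alone.

Things in the scene. Friction and masses are not known exactly. Their poses are not given: they have to be found in the camera images.
- stage_base: Grey cast base plate (250 x 200 x 16 mm) of a manual x-y inspection stage, bolted down. Origin: centre of its underside on the bench. Its x axis points away from the robot side, y to the left; all stage offsets here are in this frame (it may be turned by up to 0.3 rad; nothing on the stage turns relative to it).
- slide_x (a joint): Aluminium stage plate (217 mm in x, 172 mm in y, top face 50 mm above the bench) on stiff dovetail slides: its travel along the base's +x, -0.05 to +0.05 m, 0 at the start. About 10 N of drag: it stays where it is left, also against the clamp spring.
- slide_y (a joint): Travel of the same stage plate along the base's +y, -0.06 to +0.06 m, 0 at the start, same drag.
- knob (a point): Middle of the top of the black upright knob for moving the stage: 22 mm diameter over its upper 29 mm, top 95 mm above the bench and 45 mm above the stage plate. It stands on the stage plate's front left corner, 105 mm in front (-x) and 75 mm left (+y) of the nest centre, and does not turn.
- nest (a point): Point of the stage plate under the middle of the clamped tray, on the plate's top face, 50 mm above the bench; moves with the stage plate.
- pointer_tip (a point): Tip of the thin red needle pointer, 78 mm above the bench and about 8 mm above the pins; fixed.
- pointer: Stand of the pointer: blue magnetic block (60 x 50 x 50 mm) behind the stage, steel column to 200 mm height, arm at 165 mm height reaching towards the robot and an angled needle; a black inspection camera hangs on its left. Fixed. Origin: on the bench plumb below the tip; the block stands 190 mm from it along +x.
- tray: Clear blister tray, 120 x 150 mm in x, y, plate 8 mm thick with a 12 mm high rim, holding 5 x 6 upright steel pins (8 mm diameter, brass tips, tops 20 mm above the tray's underside, 22 mm pitch). Loose in the nest, held by the spring clamp against a rear and a left fence; the right side is open. Origin: centre of its underside.
- ring_yellow: Yellow ring (19 mm outside, 11 mm hole, 5 mm high) lying on the tray around one pin. Loose. Origin: centre of its underside, 58 mm above the bench. Which pin each ring is on varies.
- ring_red: Red ring, as the yellow one, around another pin.
- ring_blue: Blue ring, as the yellow one, around a third pin (already cleared).
- clamp (a joint): Spring clamp on the stage plate: how far its jaw and handle are pulled along the base's -x (towards the robot side) from where the jaw closes on the tray. Range -0.003 to 0.030 m, about 0 at the start; its red line meets the green mark at 0.020. The spring pulls it back with 3 N at 0 and 5.4 N at the mark.
- clamp_handle: Orange upright handle of the clamp, 12 mm thick in x, 30 mm wide in y, 41 mm high, its top 95 mm above the bench; free space around it, down to a flat bar 55 mm above the bench behind it (+x). Origin: centre of its underside, 54 mm above the bench, 114 mm in front (-x) and 25 mm right (-y) of the nest centre when the clamp is closed.
- clamp_grip (a point): Middle of the top face of the orange handle, 95 mm above the bench.
- clamp_index (a point): Red line on the clamp's slide bar, beside the handle; moves with the clamp.
- clamp_mark (a point): Green line on the white scale on the stage plate, 20 mm along -x from the red line when the clamp is closed.
- tweezers: Steel tweezers, 120 mm long, loose on the bench right of the stage; leave alone. Origin: middle of its length, on the bench.
- pin_bin: Blue open bin of loose pins, 110 x 90 x 45 mm, on the left; leave alone. Origin: centre of its underside.
- cot_jar: Jar with a yellow cap, 64 mm diameter, 75 mm high, back left; leave alone. Origin: centre of its underside.
- tape_roll: Roll of tan tape lying flat, 84 mm diameter, 18 mm high, front left; leave alone. Origin: centre of its underside.
- tally: Round steel tally counter, 44 mm diameter, 20 mm high, front right; leave alone. Origin: centre of its underside.
- spare_tray: Part-filled clear tray like the clamped one, flat on the bench on the right; leave alone. Origin: centre of its underside.
- marker: White marker pen with a red cap, 122 mm long, 13 mm thick, lying front right; leave alone. Origin: middle of its length, on the bench.
- loupe: Small black eye loupe, 38 mm diameter, 30 mm high, right of the stage; leave alone. Origin: centre of its underside.
Things that resemble listed ones, but are neither listed nor needed, are in the scene too. Leave any pink look-alike of the tray alone.

How it is judged:
On the way, in this order (a step that is already met when the one before it is completed fails the run):
1. the yellow-ringed pin stands still under the pointer tip (within 5 mm) for 0.5 s, the tray clamped (horizontal distance between pointer_tip and ring_yellow below 0.005 m and linear speed of ring_yellow below 0.01 m/s and value of joint clamp below 0.005 m), for 0.5 s.
2. the red-ringed pin stands still under the pointer tip (within 5 mm) for 0.5 s, the tray clamped (horizontal distance between pointer_tip and ring_red below 0.005 m and linear speed of ring_red below 0.01 m/s and value of joint clamp below 0.005 m), for 0.5 s.
At the end, for the whole second after the job is handed in: The fingers hold the orange handle (more than 1.5 N) with the clamp pulled to its mark, 20 mm within 3 mm, and still; the tray lies flat in its nest (within 8 mm of where it was clamped) and at rest, with all three rings lying flat on it around their pins (value of joint clamp between 0.017 and 0.023 m and velocity of joint clamp between -0.01 and 0.01 m/s and contact force between the fingers and clamp_handle above 1.5 N and distance between tray and nest below 0.008 m and angle between tray's own z axis and vertical below 0.05 rad and linear speed of tray below 0.01 m/s and distance between each of ring_yellow, ring_red, ring_blue and tray below 0.048 m and z of ring_yellow in the frame of tray between 0.0065 and 0.0105 m and z of ring_red in the frame of tray between 0.0065 and 0.0105 m and z of ring_blue in the frame of tray between 0.0065 and 0.0105 m); the arm keeps its last pose, push and grip.
It fails at once if the pointer, its stand or camera was struck (more than 3 N) (contact force between anything else and pointer above 3 N).
It fails at once if the robot pressed on the tray or a ring (more than 3 N) (contact force between any of the fingers, the arm and tray above 3 N or contact force between the fingers and ring_yellow above 3 N or contact force between the fingers and ring_red above 3 N or contact force between the fingers and ring_blue above 3 N).
It fails at once if a bystander was moved by more than 20 mm (distance of any of tweezers, pin_bin, cot_jar, tape_roll, tally, spare_tray, marker, loupe from where it was at the start of the episode above 0.02 m).
It also fails if it takes over 54 s, if anything falls off the work surface, if the arm or the gripper's body presses on something with over 40 N, if the wrist force passes 120 N, or if a joint passes its speed limit or range.

ROBOT

A 6-joint arm with a two-finger parallel gripper is mounted at the origin on the work surface. World frame = base frame: x ahead of the robot, y to its left, z up, the work surface at z = 0. Lengths are in m, angles in rad, forces in N, time in s.
With the tool pointing down it reaches from about 0.3 to 0.775 m from the base axis. Payload 14.6 kg.
Tool frame: the origin (TCP) lies between the finger pads; the fingertips stand 11 mm ahead of it and the grasp point (between the pads) lies 8 mm behind it (ctrl.nose_length is the distance from the TCP to the fingertips, in m); z points along the fingers, x is the direction in which the jaws open and shut, and the axes are right-handed (so a half turn about z gives the same grasp; the last joint's range is limited). The gripper opens to 94 mm and grips with 3 to 60 N. Pads are 16 mm wide; open, the fingers measure 119 mm over their backs; the gripper's body (75 mm by 177 mm) begins 78 mm behind the grasp point.
Start: joints at [-1.338, 0.3, 1.521, -0, 1.321, -0.067], TCP at [0.162, -0.525, 0.216] pointing down, gripper open.
Joint ranges: [-3.03, 3.03], [-0.79, 2.21], [0.23, 2.52], [-1.04, 4.18], [0, 3.07], [-2.55, 2.55]. Speed limits (rad/s): [2.22, 2.22, 2.57, 3.14, 3.14, 3.14].

INTERFACE

Orientations are given as [roll, pitch, yaw] about the fixed x, y, z axes, in that order (R = Rz(yaw) Ry(pitch) Rx(roll)).
In Python, from station import ctrl gives the robot as it stands.
- The arm moves only by the tool jog_arm, never from a script. Its argument "increments" is a list of rows, each an object with "delta_pos": the shift along the world's x, y, z in units of 0.25 m (1.0 is 0.25 m), a list of three; "dr": the turn, a rotation vector about the world's x, y, z in units of 0.5 rad (1.0 is 0.5 rad), a list of three. A call has 1 to 20 rows; each row is the pose to reach, as a shift and turn from the pose commanded when the call began; what a row does not reach only later rows make up. A row lasts 1/10 s, in which the tool goes at most 50 mm and 8.59 degrees, less where a joint would pass 70% of its speed; a pose out of reach is approached as far as the arm can. A call with a number of a shift or a turn outside -1 to 1 is refused whole. A call with a gripper value outside its range is refused whole. "fingers" is the gripper's target within -1 to 1 (shut at 1, half-way at 0, fully open at -1), set as the call begins (left out, the last holds). The fingers move at their own pace and stop on an object; "squeeze" is the grip in N (left out, the last holds). Time passes only in rows, so rows that repeat a pose let the fingers close. It gives the time, the measured TCP pose, the force and the opening at its end, in the units of the state.
- ctrl.get_obs(): the state, without advancing time (a new reading comes with each control period).
- ctrl.camera(name): name is "scene" or "side" or "wrist"; returns the picture (400x640x3 uint8, red, green, blue); there is no depth.
- ctrl.camera_info(name): a dict with "vertical_fov" (degrees; the focal length in pixels is half the picture's height over the tangent of half this angle, whatever the lens; pixels are square), "cx", "cy" (the principal point, pixels), "rvec" (rotation vector, rad) and "tvec" (3), from world to camera coordinates, as OpenCV has them. Camera axes: x right, y down, z forward; pixel columns grow to the right and rows downward; lengths in m; the calibration is good to about 2 mm. The wrist camera is an equidistant fisheye: a pixel r from the principal point sees the ray r / f radians off the axis. A picture is of the moment at which its call begins: read the wrist's pose just before it. camera_info takes no time and is no camera call; for the wrist camera it gives the pose at the moment of the call.
- ctrl.hand_in(): hands the job in, once; it reports no verdict.
The state is a dict: "time_s": time; "qpos": joint angles; "joint_vel": joint speeds; "tau": joint torques, N m; "ee_pos": TCP position; "eef_rot": TCP orientation; "force": force on the tool from outside, world axes, zero at the start; "moment": the same for the moment, N m; "grip_width": finger opening in m.
Only numpy, scipy, OpenCV 4.12 (cv2) and the standard library are available. Lean on these libraries where they do the work, as an engineer would, in place of code of your own. Each camera call takes 0.05 s, during which the arm holds its last target. There are 200 camera calls.

## Working session

There is one attempt and no reset: what is moved stays moved. The work goes in short steps, Python scripts to look and compute and a tool call to move; the robot and the scene stay as the last step left them, time stands still between calls to the robot, and variables do not carry over. Pictures are saved under pics/ and viewed, and the job is handed in when it is done.

Besides the shell and the picture viewer there is one more tool, called after "Call:" as a command line: name --argument value ..., lists and objects as JSON in quotes. jog_arm: Moves the arm, as the interface text tells. Its arguments: {"type":"object","properties":{"increments":{"type":"array"},"fingers":{"type":"number"},"squeeze":{"type":"number"}},"required":["increments"]}

```bash
ls; mkdir -p pics; cat > h.py <<'E'
import numpy as np, cv2
from station import ctrl
def snap(n,f):
    i=ctrl.camera_info(n); im=ctrl.camera(n); cv2.imwrite(f'pics/{f}.png',im[:,:,::-1]); np.savez(f'pics/{f}.npz',im=im,**{k:np.array(v) for k,v in i.items()}); return im,i
def ray(i,uv,fish=False):
    f=200/np.tan(np.radians(float(i['vertical_fov']))/2)
    d=np.array([(uv[0]-i['cx']),(uv[1]-i['cy'])],float)/f
    if fish:
        r=np.hypot(*d); v=np.array([*(d/max(r,1e-9)*np.sin(r)),np.cos(r)])
    else: v=np.array([*d,1.])
    R=cv2.Rodrigues(np.array(i['rvec'],float))[0]; t=np.array(i['tvec'],float).ravel()
    return -R.T@t, R.T@v
def onz(i,uv,z,fish=False):
    c,v=ray(i,uv,fish); return c+v*(z-c[2])/v[2]
def two(rs):
    A=0;b=0
    for c,v in rs:
        v=v/np.linalg.norm(v);P=np.eye(3)-np.outer(v,v);A=A+P;b=b+P@c
    p=np.linalg.solve(A,b); return p,[float(np.linalg.norm((np.eye(3)-np.outer(v,v)/(v@v))@(p-c))) for c,v in rs]
def proj(i,p,fish=False):
    f=200/np.tan(np.radians(float(i['vertical_fov']))/2)
    R=cv2.Rodrigues(np.array(i['rvec'],float))[0]; q=R@np.array(p)+np.array(i['tvec'],float).ravel()
    return np.array([i['cx'],i['cy']])+f*q[:2]/q[2]
E
python3 - <<'E'
from h import *
for n in('scene','side','wrist'):
    im,i=snap(n,n+'0'); print(n,i)
print(ctrl.get_obs())
E
```

```text
pics
scene {'vertical_fov': 48.554173416295896, 'cx': 320.28237798656187, 'cy': 196.95525177912234, 'rvec': array([ 2.33883354,  1.18071189, -0.3413103 ]), 'tvec': array([-0.28371429, -0.3386    ,  1.50466559])}
side {'vertical_fov': 56.64996897180249, 'cx': 316.6874784124986, 'cy': 200.77579458908792, 'rvec': array([ 2.04548971, -0.45550075,  0.23038142]), 'tvec': array([-0.49783685,  0.1909265 ,  0.93654655])}
wrist {'vertical_fov': 65.70646984690485, 'cx': 323.8189282021138, 'cy': 195.3077594363039, 'rvec': array([-2.33617572,  1.72328956,  0.24914876]), 'tvec': array([-0.54904415, -0.02746985,  0.39371252])}
{'time_s': 0.15, 'qpos': array([-1.33761624e+00,  3.00343762e-01,  1.52140052e+00, -2.29132837e-05,
        1.32065661e+00, -6.65788279e-02]), 'joint_vel': array([-0.00084339, -0.00215343, -0.00129417, -0.00015015,  0.00211096,
        0.00015192]), 'tau': array([-4.09257507e-05, -5.31960154e+01, -3.52820563e+01,  7.08128046e-02,
        2.35808606e-02, -7.22121422e-05]), 'ee_pos': array([ 0.16237403, -0.5253125 ,  0.21603255]), 'eef_rot': array([-3.14156103e+00,  8.07925126e-04, -1.27103172e+00]), 'force': array([-0.33532258, -0.23105079, -0.64908103]), 'moment': array([-0.02749919,  0.02409155,  0.02161473]), 'grip_width': 0.09386895564568921}
```

View pics/scene0.png

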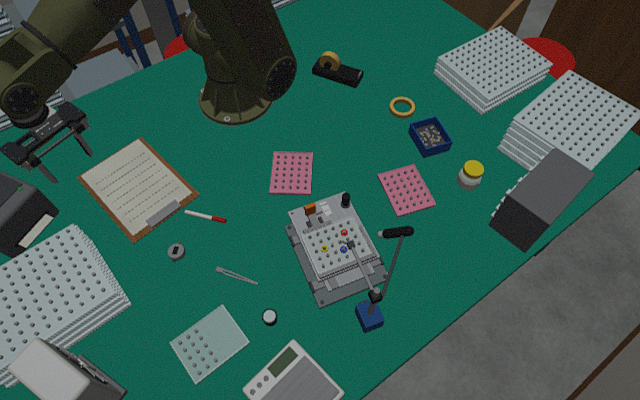

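View pics/side0.png

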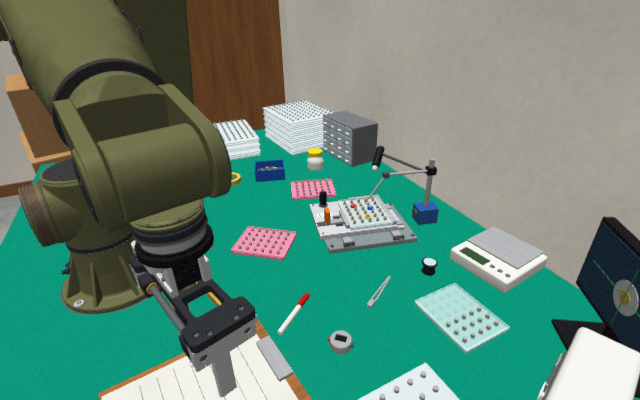

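View pics/wrist0.png

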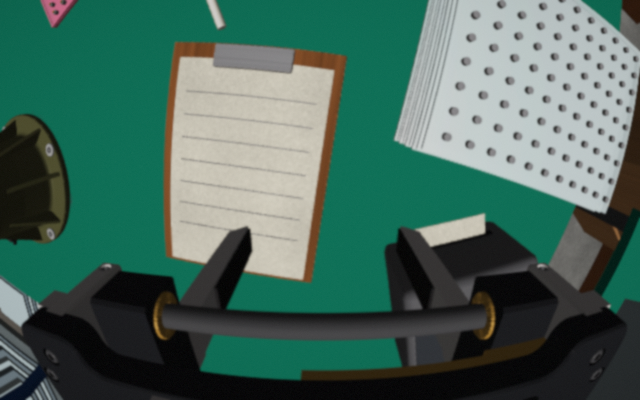

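The scene view has the stage around (335,250), with the knob near (346,200), the handle near (310,209), the rings near (324–344, 232–250) and the pointer block at (369,315). I'll enlarge both views.

```bash
python3 - <<'E'
from h import *
a=np.load('pics/scene0.npz')['im'][180:310,270:400,::-1]; b=np.load('pics/side0.npz')['im'][140:260,300:450,::-1]
cv2.imwrite('pics/za.png',cv2.resize(a,None,fx=4.5,fy=4.5,interpolation=cv2.INTER_CUBIC)); cv2.imwrite('pics/zb.png',cv2.resize(b,None,fx=5,fy=5,interpolation=cv2.INTER_CUBIC))
E
```

```text
(no output)
```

View pics/za.png

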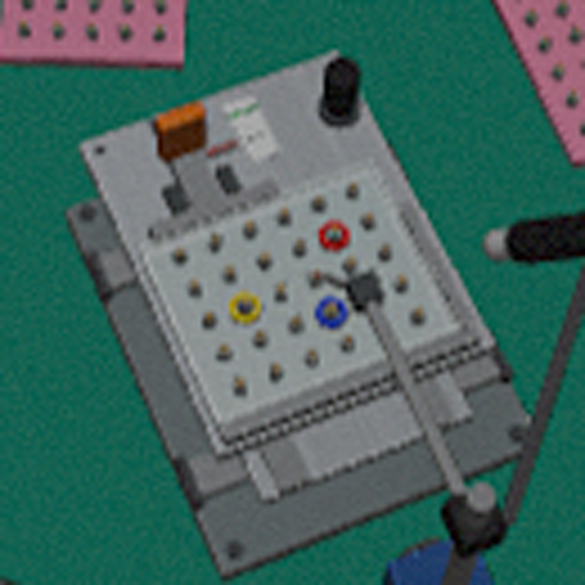

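View pics/zb.png

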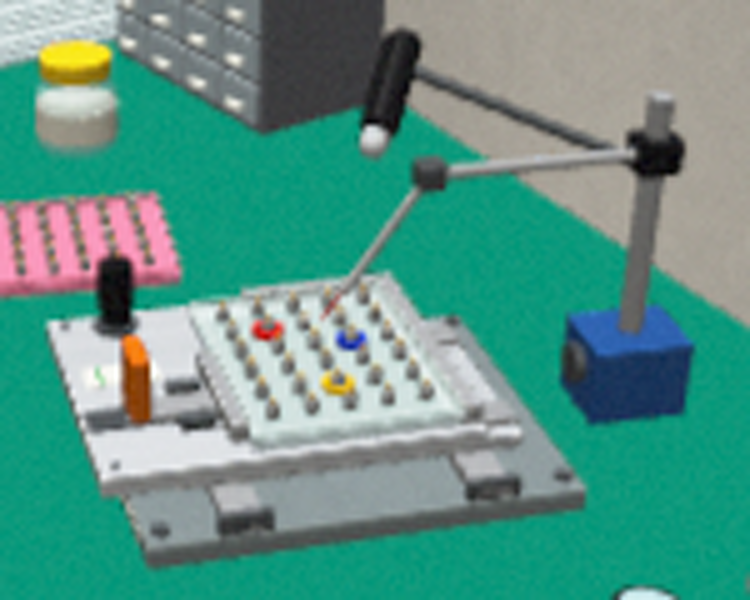

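```bash
python3 - <<'E'
from h import *
A=np.load('pics/scene0.npz');B=np.load('pics/side0.npz')
def cen(D,box,lo,hi):
    im=D['im'];x0,y0,x1,y1=box
    hsv=cv2.cvtColor(cv2.resize(im[y0:y1,x0:x1],None,fx=4,fy=4,interpolation=cv2.INTER_CUBIC),cv2.COLOR_RGB2HSV)
    m=cv2.inRange(hsv,lo,hi); v,u=np.nonzero(m)
    return np.array([x0+(u.mean()+.5)/4-.5,y0+(v.mean()+.5)/4-.5]),len(u)
bA=(295,218,370,265);bB=(340,185,392,225)
P={}
for c,lo,hi in(('y',(22,150,100),(35,255,255)),('r',(0,170,110),(7,255,255)),('b',(110,150,90),(130,255,255))):
    a,n=cen(A,bA,lo,hi);b,m=cen(B,bB,lo,hi)
    P[c]=onz(A,a,.0615);print(c,a.round(1),n,b.round(1),m,P[c].round(4),onz(B,b,.0615).round(4),two([ray(A,a),ray(B,b)]))
za=lambda u,v:np.array([270+u/4.5-.4,180+v/4.5-.4]);zb=lambda u,v:np.array([300+u/5-.4,140+v/5-.4])
print('tip',onz(A,za(314,277),.078),onz(B,zb(325,312),.078),two([ray(A,za(314,277)),ray(B,zb(325,312))]))
print('knob',onz(A,za(345,68),.095),onz(B,zb(114,263),.095))
print('handle',onz(A,za(181,118),.095),onz(B,zb(132,346),.095))
cr=[onz(A,za(*q),.05)for q in((82,147),(337,53),(492,347))]
print(np.round(cr,4))
e=cr[1]-cr[0];print('yaw',np.arctan2(e[1],e[0])-np.pi/2, np.linalg.norm(e)); e=cr[2]-cr[1];print(np.arctan2(e[1],e[0]),np.linalg.norm(e))
E
```

```text
y [323.9 248.2] 341 [367.1 216.8] 208 [ 0.6518 -0.1168  0.0615] [ 0.6493 -0.1179  0.0615] (array([ 0.65085261, -0.11605294,  0.05979891]), [0.00036276196561546196, 0.0003627619656155332])
r [343.3 232.7] 200 [352.8 206. ] 125 [ 0.6462 -0.0493  0.0615] [ 0.6427 -0.0484  0.0615] (array([ 0.64444925, -0.04759476,  0.0597189 ]), [0.001355863733644228, 0.0013558637336444218])
b [343.1 249.5] 306 [369.7 207.9] 133 [ 0.684  -0.0795  0.0615] [ 0.6808 -0.0798  0.0615] (array([ 0.68271229, -0.07823459,  0.05964545]), [0.0008403969586086923, 0.0008403969586085362])
tip [ 0.66573762 -0.0781016   0.078     ] [ 0.67026222 -0.06782715  0.078     ] (array([ 0.66601058, -0.07805784,  0.08300616]), [0.0020949823662882736, 0.0020949823662883694])
knob [0.57402489 0.01532031 0.095     ] [0.57340552 0.0132173  0.095     ]
handle [ 0.54436044 -0.08307715  0.095     ] [ 0.54167746 -0.07799591  0.095     ]
[[ 0.5029 -0.1281  0.05  ]
 [ 0.5412  0.0376  0.05  ]
 [ 0.7505 -0.0144  0.05  ]]
yaw -0.22696839073714048 0.1701203431162028
-0.2434233559817816 0.21571938879056704
```

```bash
python3 - <<'E'
from h import *
from scipy.spatial.transform import Rotation as Ro
A=np.load('pics/scene0.npz');B=np.load('pics/side0.npz');W=np.load('pics/wrist0.npz')
za=lambda u,v:np.array([270+u/4.5-.4,180+v/4.5-.4]);zb=lambda u,v:np.array([300+u/5-.4,140+v/5-.4])
for n,a,b in(('cambot',za(497,243),zb(373,140)),('camtop',np.array([412,231]),zb(403,40)),('armend',za(365,290),zb(430,174)),('clampblk',za(472,520),zb(655,152)),('block',za(430,560),zb(625,335))):
    print(n,two([ray(A,a),ray(B,b)]))
c,v=ray(W,(W['cx'],W['cy']),True);o=ctrl.get_obs();R=Ro.from_euler('xyz',o['eef_rot']).as_matrix()
print('wristcam in tool',R.T@(c-o['ee_pos']),'axis',R.T@v)
E
```

```text
cambot (array([ 0.73411494, -0.01141742,  0.15054025]), [0.0006066929931427557, 0.0006066929931425801])
camtop (array([0.78428568, 0.03689318, 0.18751597]), [0.0013327666771937902, 0.0013327666771938238])
armend (array([ 0.71993657, -0.09083996,  0.16546605]), [0.00015289448677793395, 0.00015289448677783897])
clampblk (array([ 0.84675015, -0.12594129,  0.16619595]), [3.7382731658440533e-06, 3.738273165818934e-06])
block (array([ 0.83132149, -0.12963486,  0.0563727 ]), [0.006869408634619375, 0.0068694086346192925])
wristcam in tool [-0.00023993 -0.08409108 -0.16859028] axis [-0.00095986  0.28103505  0.95969702]
```

Call:
jog_arm --increments '[{"delta_pos":[0.6,0.4,0],"dr":[0,0,1]},{"delta_pos":[0.6,0.4,0],"dr":[0,0,1]},{"delta_pos":[0.6,0.4,0],"dr":[0,0,1]},{"delta_pos":[0.6,0.4,0],"dr":[0,0,1]},{"delta_pos":[0.6,0.4,0],"dr":[0,0,1]}]' --fingers -1

```text
time_s: 0.65
ee_pos: [0.3149, -0.4234, 0.2164]
eef_rot: [-3.141, 0.0, -0.765]
force: [0.2, 0.7, -0.1]
grip_width: 0.0943
```

Call:
jog_arm --increments '[{"delta_pos":[0.52,0.68,0],"dr":[0,0,1]},{"delta_pos":[0.52,0.68,0],"dr":[0,0,1]},{"delta_pos":[0.52,0.68,0],"dr":[0,0,1]},{"delta_pos":[0.52,0.68,0],"dr":[0,0,1]},{"delta_pos":[0.52,0.68,0],"dr":[0,0,1]}]'

```text
time_s: 1.15
ee_pos: [0.4439, -0.2529, 0.2164]
eef_rot: [-3.141, -0.0, -0.267]
force: [-0.4, -1.0, 0.6]
grip_width: 0.0943
```

Call:
jog_arm --increments '[{"delta_pos":[0.4,0.72,0],"dr":[0,0,1]},{"delta_pos":[0.4,0.72,0],"dr":[0,0,1]},{"delta_pos":[0.4,0.72,0],"dr":[0,0,1]},{"delta_pos":[0.4,0.72,0],"dr":[0,0,1]},{"delta_pos":[0.4,0.72,0],"dr":[0,0,1]}]'

```text
time_s: 1.65
ee_pos: [0.5437, -0.0725, 0.2161]
eef_rot: [-3.141, 0.0, 0.233]
force: [0.2, -1.2, 0.1]
grip_width: 0.0939
```

Call:
jog_arm --increments '[{"delta_pos":[0,0.36,0],"dr":[0,0,1]},{"delta_pos":[0,0.36,0],"dr":[0,0,1]},{"delta_pos":[0,0.36,0],"dr":[0,0,1]},{"delta_pos":[0,0.36,0],"dr":[0,0,1]},{"delta_pos":[0,0.36,0],"dr":[0,0,1]}]'

```text
time_s: 2.15
ee_pos: [0.5423, 0.0135, 0.2163]
eef_rot: [-3.141, 0.0, 0.728]
force: [0.4, -0.3, -0.3]
grip_width: 0.0944
```

Call:
jog_arm --increments '[{"delta_pos":[0,0,0],"dr":[0,0,1]},{"delta_pos":[0,0,0],"dr":[0,0,1]},{"delta_pos":[0,0,0],"dr":[0,0,1]},{"delta_pos":[0,0,0],"dr":[0,0,1]}]'

```text
time_s: 2.55
ee_pos: [0.5424, 0.0133, 0.2163]
eef_rot: [-3.141, 0.0, 1.23]
force: [-0.4, -0.2, 0.4]
grip_width: 0.0939
```

Call:
jog_arm --increments '[{"delta_pos":[0.1,0,0],"dr":[0,0,0.2]},{"delta_pos":[0.1,0,0],"dr":[0,0,0.2]},{"delta_pos":[0.1,0,0],"dr":[0,0,0.2]},{"delta_pos":[0.1,0,0],"dr":[0,0,0.2]}]'

```text
time_s: 2.95
ee_pos: [0.5669, 0.014, 0.2163]
eef_rot: [-3.141, 0.0, 1.326]
force: [0.4, 0.1, 0.7]
grip_width: 0.0939
```

```bash
python3 - <<'E'
from h import *
print(ctrl.get_obs()['ee_pos'],ctrl.get_obs()['eef_rot'])
im,i=snap('wrist','w1')
E
```

```text
[0.56689992 0.01401124 0.2163038 ] [-3.14110380e+00  1.42327872e-04  1.32579826e+00]
```

View pics/w1.png

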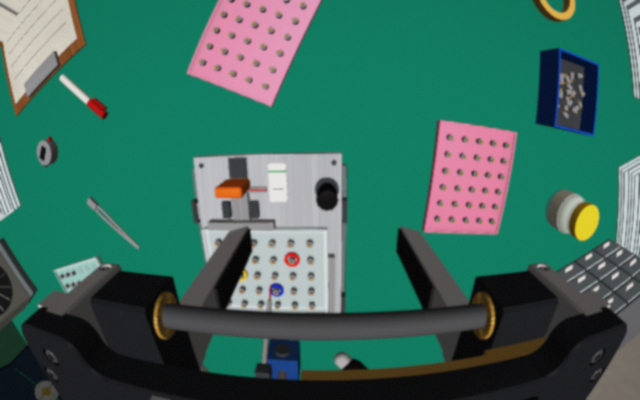

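```bash
python3 - <<'E'
from h import *
W=np.load('pics/w1.npz')
cv2.imwrite('pics/zw1.png',cv2.resize(W['im'][150:330,190:360,::-1],None,fx=3.3,fy=3.3,interpolation=cv2.INTER_CUBIC))
E
```

```text
(no output)
```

View pics/zw1.png

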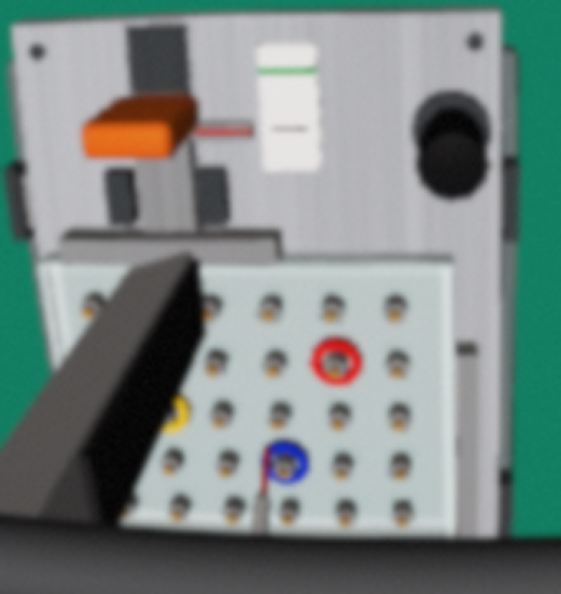

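```bash
python3 - <<'E'
from h import *
W=np.load('pics/w1.npz')
z=lambda u,v:np.array([190+u/3.3-.35,150+v/3.3-.35])
w=lambda u,v,h:onz(W,z(u,v),h,True)
tip=w(267,447,.078);k=w(453,165,.095);hd=w(127,140,.095);r=w(337,361,.0615);b=w(286,462,.0615)
for n in('tip','k','hd','r','b'):print(n,globals()[n].round(4))
c1,c2=w(475,41,.05),w(37,50,.05);e=c1-c2;yaw=np.arctan2(e[1],e[0])-np.pi/2;print('yaw',yaw)
for yw in(-.239,-.245):
    S=np.array([[np.cos(yw),-np.sin(yw)],[np.sin(yw),np.cos(yw)]])
    n=k[:2]-S@[-.105,.075];print(yw,'nest',n)
    for q in('tip','hd','r','b'):print(q,(S.T@(globals()[q][:2]-n)*1e3).round(1))
E
```

```text
tip [ 0.668  -0.0747  0.078 ]
k [0.5764 0.0161 0.095 ]
hd [ 0.5446 -0.0782  0.095 ]
r [ 0.6479 -0.0439  0.0615]
b [ 0.6857 -0.0756  0.0615]
yaw -0.23802994447485748
-0.239 nest [ 0.66061433 -0.08159977]
tip [5.5 8.5]
hd [-113.5  -24.2]
r [-21.3  33.6]
b [23.  11.8]
-0.245 nest [ 0.66002646 -0.08210357]
tip [5.9 9.1]
hd [-112.9  -24.2]
r [-21.1  34.1]
b [23.3 12.6]
```

Call:
jog_arm --increments '[{"delta_pos":[0.034,0.006,-0.15],"dr":[0,0,0.012]},{"delta_pos":[0.034,0.006,-0.3],"dr":[0,0,0.012]},{"delta_pos":[0.034,0.006,-0.42],"dr":[0,0,0.012]},{"delta_pos":[0.034,0.006,-0.5],"dr":[0,0,0.012]},{"delta_pos":[0.034,0.006,-0.56],"dr":[0,0,0.012]},{"delta_pos":[0.034,0.006,-0.56],"dr":[0,0,0.012]}]'

```text
time_s: 3.6
ee_pos: [0.575, 0.016, 0.075]
eef_rot: [-3.139, 0.001, 1.334]
force: [-0.2, -0.3, -0.3]
grip_width: 0.0942
```

Call:
jog_arm --increments '[{"delta_pos":[0,0,0],"dr":[0,0,0]},{"delta_pos":[0,0,0],"dr":[0,0,0]},{"delta_pos":[0,0,0],"dr":[0,0,0]},{"delta_pos":[0,0,0],"dr":[0,0,0]},{"delta_pos":[0,0,0],"dr":[0,0,0]},{"delta_pos":[0,0,0],"dr":[0,0,0]},{"delta_pos":[0,0,0],"dr":[0,0,0]},{"delta_pos":[0,0,0],"dr":[0,0,0]},{"delta_pos":[0,0,0],"dr":[0,0,0]},{"delta_pos":[0,0,0],"dr":[0,0,0]}]' --fingers 1 --squeeze 40

```text
time_s: 4.6
ee_pos: [0.5758, 0.0156, 0.0764]
eef_rot: [-3.141, 0.001, 1.335]
force: [-0.1, -4.8, 0.0]
grip_width: 0.0206
```

```bash
python3 - <<'E'
from h import *
im,i=snap('wrist','w2')
E
```

```text
(no output)
```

View pics/w2.png

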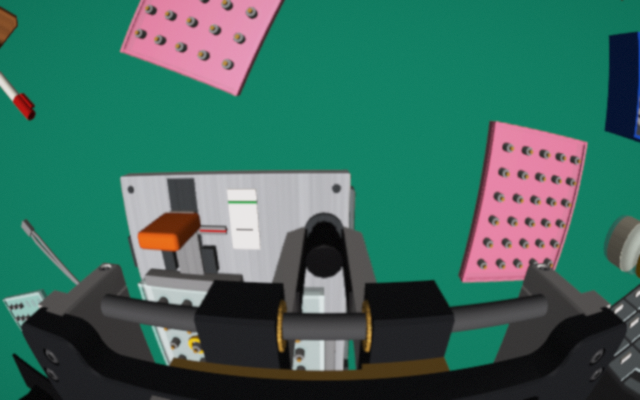

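The knob is in the fingers at (323,260), with an opening of 21 mm. Next I'll move the stage for yellow by about (+14.6, +38.6) mm.

Call:
jog_arm --increments '[{"delta_pos":[0.01,0.026,0],"dr":[0,0,0]},{"delta_pos":[0.02,0.052,0],"dr":[0,0,0]},{"delta_pos":[0.03,0.078,0],"dr":[0,0,0]},{"delta_pos":[0.04,0.104,0],"dr":[0,0,0]},{"delta_pos":[0.05,0.13,0],"dr":[0,0,0]},{"delta_pos":[0.058,0.154,0],"dr":[0,0,0]},{"delta_pos":[0.058,0.154,0],"dr":[0,0,0]},{"delta_pos":[0.058,0.154,0],"dr":[0,0,0]},{"delta_pos":[0.058,0.154,0],"dr":[0,0,0]}]'

```text
time_s: 5.55
ee_pos: [0.5895, 0.0548, 0.0764]
eef_rot: [-3.139, 0.0, 1.335]
force: [-9.0, 0.2, 5.7]
grip_width: 0.0213
```

```bash
python3 - <<'E'
from h import *
for n in('wrist','scene','side'): snap(n,n[0]+'_3')
a=np.load('pics/s_3.npz')['im']
E
python3 - <<'E'
import sys; sys.path.insert(0,'.')
import os; os.chdir('.')
from h import *
im,i=snap('scene','sc3'); w=np.load('pics/w_3.npz')['im']; s=np.load('pics/s_3.npz')['im']
r=lambda a:cv2.resize(np.ascontiguousarray(a[:,:,::-1]),(400,300),interpolation=cv2.INTER_CUBIC)
cv2.imwrite('pics/m3.png',np.vstack([np.hstack([r(im[215:275,300:380]),r(s[170:230,330:410])]),np.hstack([r(w[250:400,120:320]),r(w)])]))
E
```

```text
(no output)
```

View pics/m3.png

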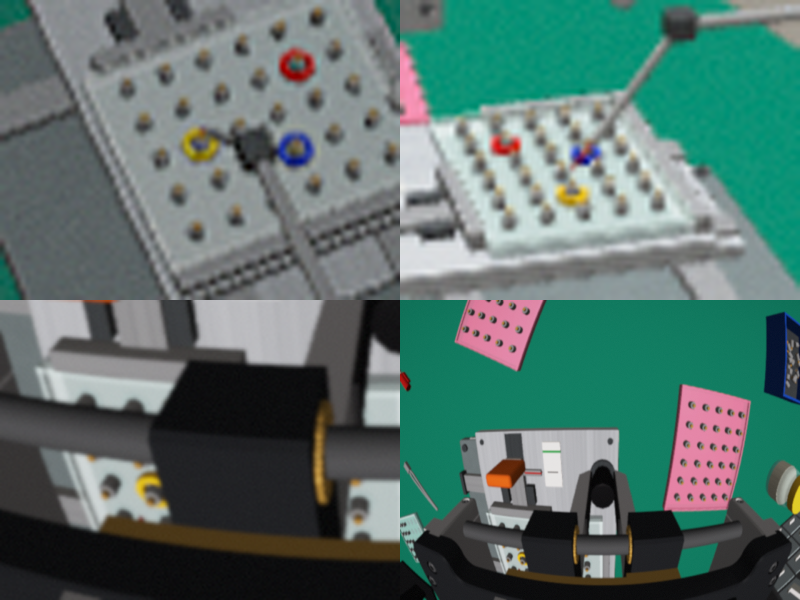

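```bash
cat >> h.py <<'E'
def ring(D,col,box):
    lo,hi={'y':((22,150,100),(35,255,255)),'r':((0,170,110),(7,255,255)),'b':((110,150,90),(130,255,255))}[col]
    x0,y0,x1,y1=box
    hsv=cv2.cvtColor(cv2.resize(D['im'][y0:y1,x0:x1],None,fx=4,fy=4,interpolation=cv2.INTER_CUBIC),cv2.COLOR_RGB2HSV)
    c,_=cv2.findContours(cv2.inRange(hsv,lo,hi),cv2.RETR_EXTERNAL,cv2.CHAIN_APPROX_NONE); c=max(c,key=cv2.contourArea)
    p=np.array(cv2.minEnclosingCircle(c)[0]); x,y,w,h=cv2.boundingRect(c)
    return np.array([x0+(x+w/2)/4-.5,y0+(y+h/2)/4-.5])
def check(tag,col,bA=(295,205,390,275),bB=(335,180,410,230)):
    out=[]
    for n,b in((('sc'+tag),bA),(('s_'+tag),bB)):
        D=np.load(f'pics/{n}.npz'); uv=ring(D,col,b); p=onz(D,uv,.0615); q=proj(D,[p[0],p[1],.078])
        print(n,uv.round(1),p.round(4),'tip should be at',q.round(1))
        s=10;u,v=np.round(q).astype(int); im=D['im'][v-20:v+20,u-20:u+20,::-1]
        im=cv2.resize(im,None,fx=s,fy=s,interpolation=cv2.INTER_CUBIC)
        c=((q-np.array([u-20,v-20])+.5)*s).astype(int); cv2.drawMarker(im,tuple(int(k) for k in c),(0,255,0),0,14,1); out.append(im)
    cv2.imwrite(f'pics/chk{tag}{col}.png',np.hstack(out))
E
python3 - <<'E'
from h import *
check('3','y')
E
```

```text
sc3 [339.6 243.5] [ 0.6653 -0.0762  0.0615] tip should be at [339.9 240.6]
s_3 [364.  208.8] [ 0.6639 -0.0764  0.0615] tip should be at [364.2 203.8]
```

View pics/chk3y.png

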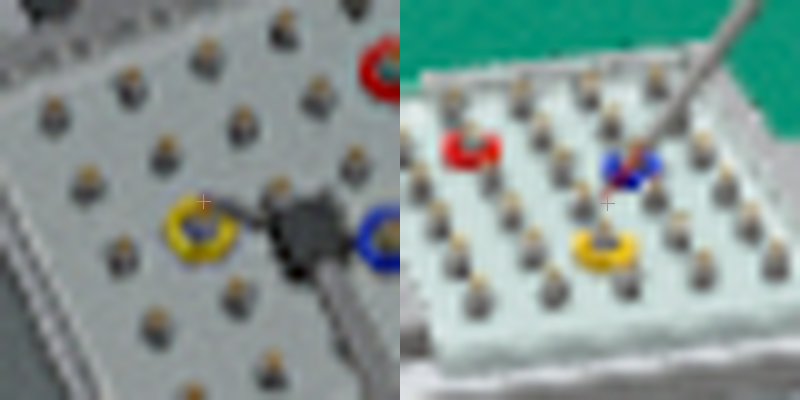

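Both views agree: the projected mark lies on the needle tip to within about 0.5 px (roughly 1–2 mm). I'll hold here for 1 s, then move the stage by (+5.8, -69.3) mm for red.

Call:
jog_arm --increments '[{"delta_pos":[0,0,0],"dr":[0,0,0]},{"delta_pos":[0,0,0],"dr":[0,0,0]},{"delta_pos":[0,0,0],"dr":[0,0,0]},{"delta_pos":[0,0,0],"dr":[0,0,0]},{"delta_pos":[0,0,0],"dr":[0,0,0]},{"delta_pos":[0,0,0],"dr":[0,0,0]},{"delta_pos":[0,0,0],"dr":[0,0,0]},{"delta_pos":[0,0,0],"dr":[0,0,0]},{"delta_pos":[0,0,0],"dr":[0,0,0]},{"delta_pos":[0,0,0],"dr":[0,0,0]}]'

```text
time_s: 6.75
ee_pos: [0.5894, 0.0548, 0.0764]
eef_rot: [-3.139, 0.0, 1.335]
force: [-8.5, 0.8, 5.3]
grip_width: 0.0209
```

```bash
python3 - <<'E'
from h import *
W=np.load('pics/w1.npz')
snap('scene','sc4');snap('side','s_4');check('4','y')
for n,box in(('sc4',(325,228,355,253)),('s_4',(350,193,380,218))):
    x0,y0,x1,y1=box;cv2.imwrite(f'pics/z{n}.png',cv2.resize(np.ascontiguousarray(np.load(f'pics/{n}.npz')['im'][y0:y1,x0:x1,::-1]),None,fx=20,fy=20,interpolation=cv2.INTER_NEAREST))
E
```

```text
sc4 [339.6 243.5] [ 0.6653 -0.0762  0.0615] tip should be at [339.9 240.6]
s_4 [364.  208.8] [ 0.6639 -0.0764  0.0615] tip should be at [364.2 203.8]
```

View pics/zsc4.png

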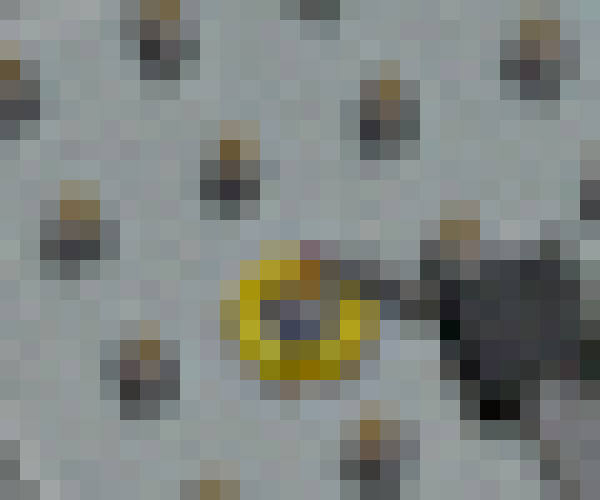

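View pics/zs_4.png

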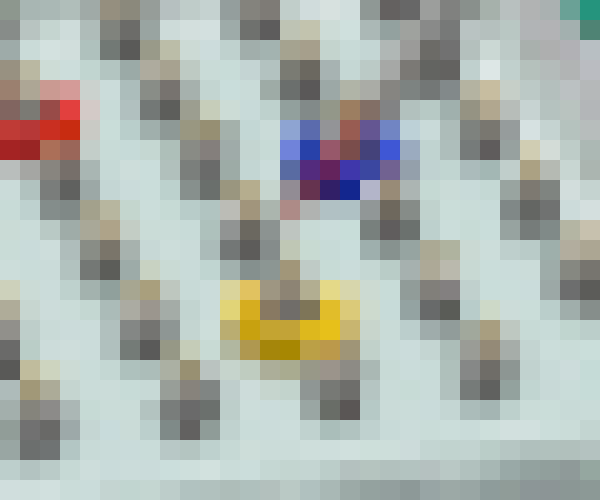

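In the scene view the tip is at (340.0,240.4) against a predicted (339.9,240.6). In the side view it is at (364,203.3) against (364.2,203.8). Yellow is done, so I'll move to red.

Call:
jog_arm --increments '[{"delta_pos":[0.002,-0.024,0],"dr":[0,0,0]},{"delta_pos":[0.004,-0.048,0],"dr":[0,0,0]},{"delta_pos":[0.006,-0.072,0],"dr":[0,0,0]},{"delta_pos":[0.008,-0.096,0],"dr":[0,0,0]},{"delta_pos":[0.01,-0.12,0],"dr":[0,0,0]},{"delta_pos":[0.012,-0.144,0],"dr":[0,0,0]},{"delta_pos":[0.014,-0.168,0],"dr":[0,0,0]},{"delta_pos":[0.016,-0.192,0],"dr":[0,0,0]},{"delta_pos":[0.018,-0.216,0],"dr":[0,0,0]},{"delta_pos":[0.02,-0.24,0],"dr":[0,0,0]},{"delta_pos":[0.022,-0.262,0],"dr":[0,0,0]},{"delta_pos":[0.023,-0.277,0],"dr":[0,0,0]},{"delta_pos":[0.023,-0.277,0],"dr":[0,0,0]},{"delta_pos":[0.023,-0.277,0],"dr":[0,0,0]},{"delta_pos":[0.023,-0.277,0],"dr":[0,0,0]}]'

```text
time_s: 8.35
ee_pos: [0.5954, -0.0135, 0.0764]
eef_rot: [-3.139, -0.001, 1.335]
force: [-6.5, 6.2, 4.6]
grip_width: 0.0212
```

```bash
python3 - <<'E'
from h import *
snap('scene','sc5');snap('side','s_5');check('5','r')
E
```

```text
sc5 [339.9 243.5] [ 0.6657 -0.0757  0.0615] tip should be at [340.1 240.6]
s_5 [363.9 208.9] [ 0.6632 -0.0769  0.0615] tip should be at [364.1 203.9]
```

View pics/chk5r.png

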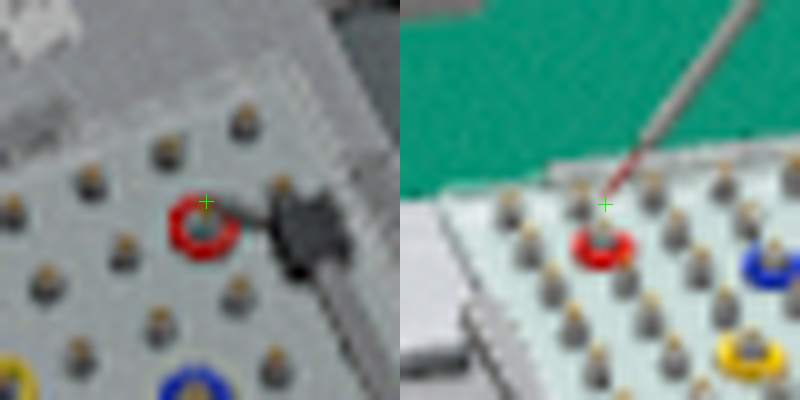

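The mark again lies on the needle tip in both views, so red is under the pointer. I'll hold 1 s, then release and rise.

Call:
jog_arm --increments '[{"delta_pos":[0,0,0],"dr":[0,0,0]},{"delta_pos":[0,0,0],"dr":[0,0,0]},{"delta_pos":[0,0,0],"dr":[0,0,0]},{"delta_pos":[0,0,0],"dr":[0,0,0]},{"delta_pos":[0,0,0],"dr":[0,0,0]},{"delta_pos":[0,0,0],"dr":[0,0,0]},{"delta_pos":[0,0,0],"dr":[0,0,0]},{"delta_pos":[0,0,0],"dr":[0,0,0]},{"delta_pos":[0,0,0],"dr":[0,0,0]},{"delta_pos":[0,0,0],"dr":[0,0,0]},{"delta_pos":[0,0,0],"dr":[0,0,0]}]'

```text
time_s: 9.55
ee_pos: [0.5954, -0.0135, 0.0764]
eef_rot: [-3.139, -0.001, 1.335]
force: [-7.2, 6.9, 6.3]
grip_width: 0.0209
```

Call:
jog_arm --increments '[{"delta_pos":[0,0,0],"dr":[0,0,0]},{"delta_pos":[0,0,0],"dr":[0,0,0]},{"delta_pos":[0,0,0],"dr":[0,0,0]},{"delta_pos":[0,0,0],"dr":[0,0,0]},{"delta_pos":[0,0,0],"dr":[0,0,0]},{"delta_pos":[0,0,0],"dr":[0,0,0]},{"delta_pos":[0,0,0.08],"dr":[0,0,0]},{"delta_pos":[0,0,0.2],"dr":[0,0,0]},{"delta_pos":[0,0,0.32],"dr":[0,0,0]},{"delta_pos":[0,0,0.32],"dr":[0,0,0]}]' --fingers -0.4

```text
time_s: 10.55
ee_pos: [0.5977, -0.0148, 0.1606]
eef_rot: [3.135, -0.001, 1.335]
force: [-0.3, 0.6, -0.5]
grip_width: 0.0658
```

Call:
jog_arm --increments '[{"delta_pos":[-0.13,-0.1,0],"dr":[0,0,0]},{"delta_pos":[-0.26,-0.2,0],"dr":[0,0,0]},{"delta_pos":[-0.26,-0.38,0],"dr":[0,0,0]},{"delta_pos":[-0.26,-0.38,0],"dr":[0,0,0]},{"delta_pos":[-0.26,-0.38,0],"dr":[0,0,0]}]'

```text
time_s: 11.05
ee_pos: [0.5309, -0.1103, 0.1559]
eef_rot: [-3.141, -0.0, 1.333]
force: [-0.3, -0.4, 0.1]
grip_width: 0.0659
```

```bash
python3 - <<'E'
from h import *
print(ctrl.get_obs()['ee_pos'],ctrl.get_obs()['eef_rot'])
snap('wrist','w6');snap('scene','sc6');snap('side','s_6');check('6','r')
E
```

```text
[ 0.53094015 -0.11025662  0.15594454] [-3.14103287e+00 -1.25360198e-04  1.33324770e+00]
sc6 [339.4 245. ] [ 0.6683 -0.0793  0.0615] tip should be at [339.6 242.1]
s_6 [363.9 208.9] [ 0.6632 -0.0769  0.0615] tip should be at [364.1 203.9]
```

View pics/w6.png

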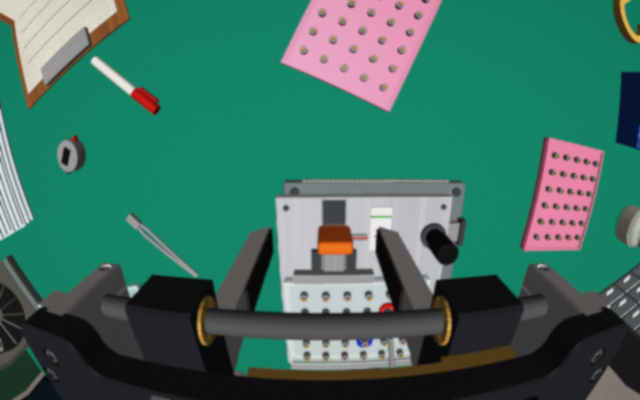

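```bash
python3 - <<'E'
from h import *
W=np.load('pics/w6.npz')
cv2.imwrite('pics/zw6.png',cv2.resize(W['im'][190:300,260:400,::-1],None,fx=5,fy=5,interpolation=cv2.INTER_CUBIC))
E
```

```text
(no output)
```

View pics/zw6.png

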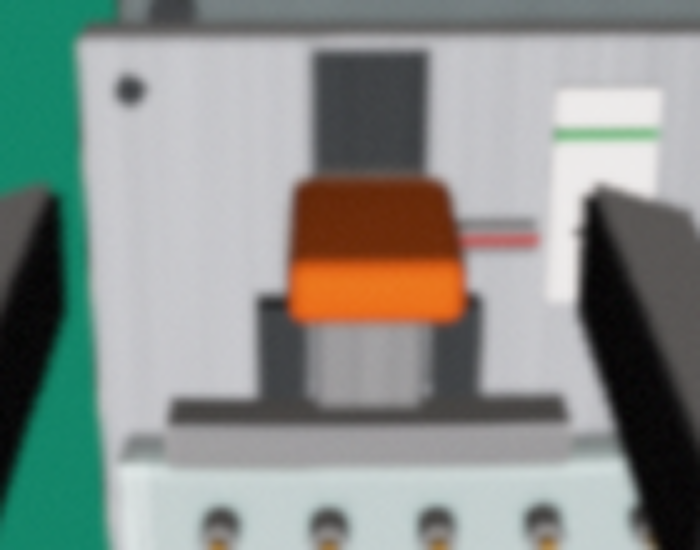

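```bash
python3 - <<'E'
from h import *
W=np.load('pics/w6.npz')
z=lambda u,v:np.array([260+u/5-.4,190+v/5-.4])
print('handle',onz(W,z(377,292),.095,True)); a=onz(W,z(500,240),.055,True);b=onz(W,z(607,133),.052,True)
print((a-b)[:2]@[np.cos(.239),-np.sin(.239)])
E
```

```text
handle [ 0.56411675 -0.10756071  0.095     ]
0.020633476587163045
```

Call:
jog_arm --increments '[{"delta_pos":[0.132,0.008,0],"dr":[0,0,0]},{"delta_pos":[0.132,0.008,0],"dr":[0,0,0]},{"delta_pos":[0.132,0.008,-0.1],"dr":[0,0,0]},{"delta_pos":[0.132,0.008,-0.2],"dr":[0,0,0]},{"delta_pos":[0.132,0.008,-0.27],"dr":[0,0,0]},{"delta_pos":[0.132,0.008,-0.32],"dr":[0,0,0]},{"delta_pos":[0.132,0.008,-0.32],"dr":[0,0,0]},{"delta_pos":[0.132,0.008,-0.32],"dr":[0,0,0]}]'

```text
time_s: 12.0
ee_pos: [0.5644, -0.1075, 0.0771]
eef_rot: [3.141, 0.0, 1.335]
force: [0.6, -0.6, -0.0]
grip_width: 0.066
```

Call:
jog_arm --increments '[{"delta_pos":[0,0,0],"dr":[0,0,0]},{"delta_pos":[0,0,0],"dr":[0,0,0]},{"delta_pos":[0,0,0],"dr":[0,0,0]},{"delta_pos":[0,0,0],"dr":[0,0,0]},{"delta_pos":[0,0,0],"dr":[0,0,0]},{"delta_pos":[0,0,0],"dr":[0,0,0]},{"delta_pos":[0,0,0],"dr":[0,0,0]},{"delta_pos":[0,0,0],"dr":[0,0,0]}]' --fingers 1 --squeeze 25

```text
time_s: 12.8
ee_pos: [0.5641, -0.1081, 0.0766]
eef_rot: [3.141, 0.0, 1.335]
force: [-2.7, -5.1, 2.0]
grip_width: 0.0296
```

```bash
python3 - <<'E'
from h import *
snap('wrist','w7')
E
```

```text
(no output)
```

View pics/w7.png

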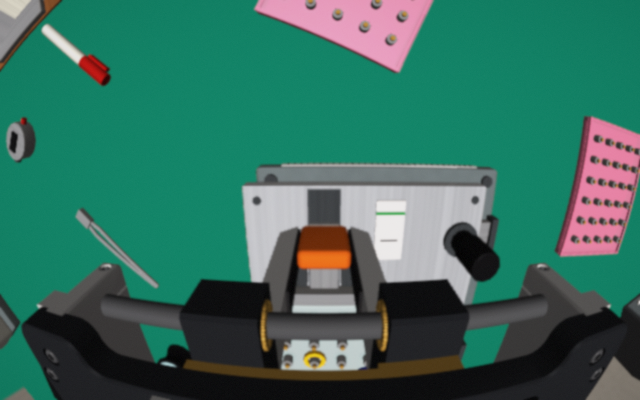

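The handle is held at (324,250) with a 30 mm opening. I'll pull it 20 mm along the stage -x axis.

Call:
jog_arm --increments '[{"delta_pos":[-0.013,0.003,0],"dr":[0,0,0]},{"delta_pos":[-0.026,0.006,0],"dr":[0,0,0]},{"delta_pos":[-0.039,0.009,0],"dr":[0,0,0]},{"delta_pos":[-0.052,0.013,0],"dr":[0,0,0]},{"delta_pos":[-0.065,0.016,0],"dr":[0,0,0]},{"delta_pos":[-0.078,0.019,0],"dr":[0,0,0]},{"delta_pos":[-0.078,0.019,0],"dr":[0,0,0]},{"delta_pos":[-0.078,0.019,0],"dr":[0,0,0]},{"delta_pos":[-0.078,0.019,0],"dr":[0,0,0]}]'

```text
time_s: 13.75
ee_pos: [0.5453, -0.1035, 0.0766]
eef_rot: [3.14, 0.001, 1.335]
force: [3.3, -6.9, -1.4]
grip_width: 0.0298
```

```bash
python3 - <<'E'
from h import *
snap('wrist','w8');snap('scene','sc8');snap('side','s_8')
r=lambda n,b,s:cv2.resize(np.ascontiguousarray(np.load(f'pics/{n}.npz')['im'][b[1]:b[3],b[0]:b[2],::-1]),(400,300),interpolation=cv2.INTER_CUBIC)
cv2.imwrite('pics/m8.png',np.vstack([np.hstack([r('w7',(240,150,500,345),1),r('w8',(240,150,500,345),1)]),np.hstack([r('sc8',(280,185,400,275),1),r('s_8',(290,160,410,250),1)])]))
E
```

```text
(no output)
```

View pics/m8.png

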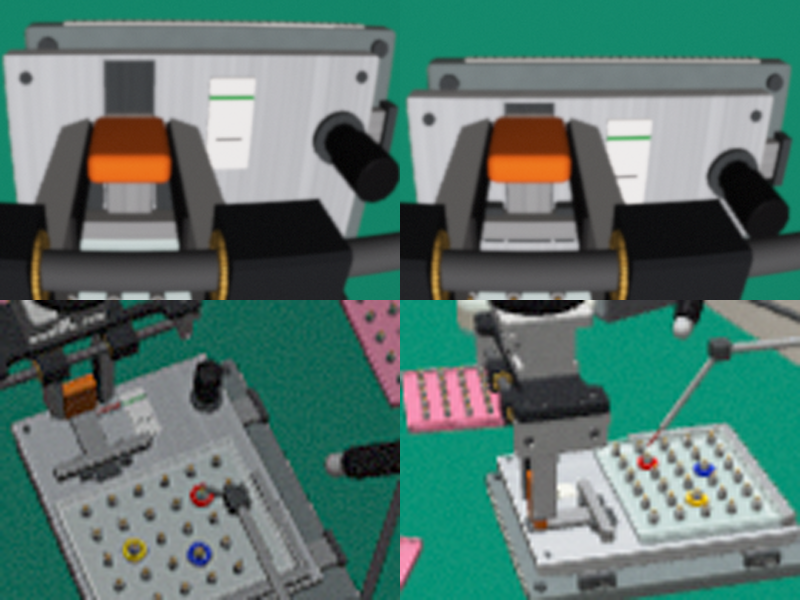

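```bash
python3 - <<'E'
from h import *
for c in 'rby':
    o=[]
    for t in('5','8'):
        for n,b in(('sc'+t,(295,205,390,285)),('s_'+t,(335,180,420,235))):
            D=np.load(f'pics/{n}.npz');o.append(onz(D,ring(D,c,b),.0615)[:2])
    print(c,((o[2]-o[0])*1e3).round(1),((o[3]-o[1])*1e3).round(1))
# plate corner holes in wrist w7/w8: dark hole fronts
for n in('w7','w8'):
    D=np.load(f'pics/{n}.npz');x0,y0=(240,150);k=260/400
    pts={'w7':((26,77),(362,77),(231,97)),'w8':((28,119),(356,116),(229,137))}[n]
    print(n,[onz(D,(x0+u*k-.3,y0+v*k-.3),.05,True)[:2].round(4) for u,v in pts])
a=np.load('pics/sc8.npz')['im'][200:230,290:335,::-1];cv2.imwrite('pics/z8.png',cv2.resize(np.ascontiguousarray(a),None,fx=16,fy=16,interpolation=cv2.INTER_CUBIC))
E
```

```text
r [0.4 0.5] [0.4 0.6]
b [0.6 0.8] [0. 0.]
y [0.1 0.7] [-0.3 -0.5]
w7 [array([ 0.5338, -0.1459]), array([0.5701, 0.0035]), array([ 0.5639, -0.0606])]
w8 [array([ 0.5341, -0.1465]), array([0.5703, 0.0034]), array([ 0.5641, -0.0601])]
```

View pics/z8.png

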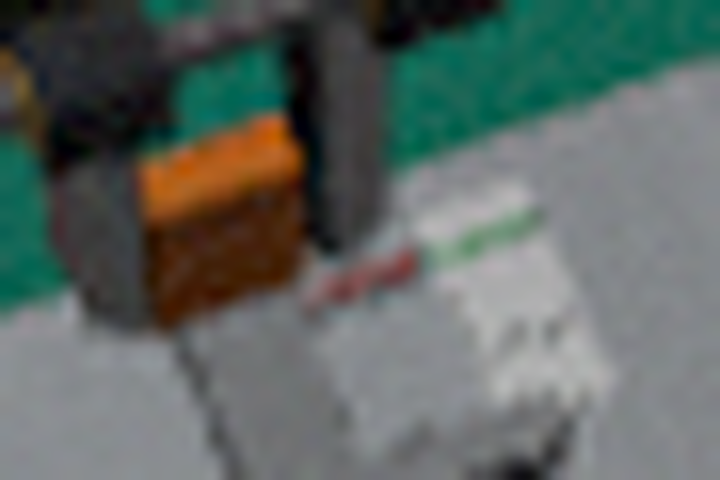

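The red line is collinear with the green mark to within about 1 mm. The stage and rings have not shifted by more than about 1 mm. I'll hold briefly, then hand in.

Call:
jog_arm --increments '[{"delta_pos":[0,0,0],"dr":[0,0,0]},{"delta_pos":[0,0,0],"dr":[0,0,0]},{"delta_pos":[0,0,0],"dr":[0,0,0]},{"delta_pos":[0,0,0],"dr":[0,0,0]},{"delta_pos":[0,0,0],"dr":[0,0,0]}]'

```text
time_s: 14.4
ee_pos: [0.5453, -0.1035, 0.0766]
eef_rot: [3.14, 0.001, 1.335]
force: [4.3, -6.6, -1.2]
grip_width: 0.0295
```

```bash
python3 - <<'E'
from h import *
o=ctrl.get_obs();print(o['ee_pos'],o['grip_width'],o['force']);print(ctrl.hand_in())
E
```

```text
[ 0.54529963 -0.10353705  0.07661208] 0.029499641633282014 [ 4.30069546 -6.55302973 -1.23931088]
the job is handed in; nothing more can be done
None
```

I moved the stage by its knob to bring the yellow-ringed pin under the pointer, then the red-ringed one. I stopped for more than a second at each. I then pulled the orange handle about 19.5 mm to its mark and handed in at 14.4 s, still holding it with the grip set to 25 N. The hand-in gives no verdict, so the results below are my own measurements.

- **Pins under the pointer:** in both fixed cameras the ring centre matched the needle tip to within about 0.5 px, roughly 1–2 mm. The limit is 5 mm.
- **Clamp:** the red line met the green mark to within about 1 mm, and the arm was steady with the fingers closed on the 30 mm handle.
- **Tray and rings:** they looked in place after the pull, and the rings had shifted by no more than about 1 mm.
- **One disagreement:** one scene-camera reading of the red ring after I let go of the knob was about 4 mm off. The side camera showed no change and later scene pictures agreed with it, so I took it as the gripper partly hiding the ring.

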